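# Shut up the paint case with the fingertips

## Task

Close up the wooden paint case on the printmaking bench, only pushing with the fingertips and grasping nothing: first push both open drawers fully home, then swing the lid down until it lies shut on the case, without slamming it. Leave the paint tubes, roller and everything else around and inside the case where they are.

Things in the scene. Friction and masses are not known exactly. Their poses are not given: they have to be found in the camera images.
- case: light wooden paint case, fixed: 170 mm deep (x), 300 wide (y), 85 high without its lid. Origin: centre of its underside, on the bench; x points from the drawer side to the hinge side, y to the left seen from the drawers, z up; turned by up to 0.25 rad. On top an open tray 25 mm deep; under it two drawers side by side that slide out to -x; the lid is hinged along the top edge of the +x side.
- drawer_left (a joint): how far the left (+y) drawer is out, m: 0 is fully home, its front flush with the case's front face; at the start 0.025 to 0.06. It slides with about 1.5 N of friction, stays where it is left and has a hard stop at 0.
- drawer_right (a joint): the same for the right (-y) drawer
- drawer_left_front (a point): centre of the left drawer's flat front face (134 mm wide, 44 mm high, from 9 to 53 mm above the bench; a flat brass pull plate, nothing stands out from it). It faces -x of the case; fully home this point is at x = -85, y = +73, z = 31 mm in the case's frame.
- drawer_right_front (a point): the same on the right drawer; fully home at x = -85, y = -73, z = 31 mm in the case's frame
- lid (a joint): opening angle of the lid, rad: 0 is shut, flat on the case's rim; pi/2 is upright; at the start 1.1 to 1.35. A stiff hinge (about 0.4 N m of friction) holds it at any angle, so it must be pushed all the way; about 4 to 5 N at the free edge moves it.
- lid_hinge (a point): middle of the lid's hinge line, which runs along the case's y axis: at x = +85, y = 0, z = 85 mm in the case's frame, on the underside of the lid
- lid_edge (a point): middle of the lid's free edge, on its outer (upper when shut) face. The lid is a flat board 170 mm from hinge to free edge, 300 mm wide, 10 mm thick, no handle; axes: x from free edge to hinge, y along the hinge, z out of the outer face. Shut, this point is at x = -85, y = 0, z = 95 mm in the case's frame.
- lying_tube_a: a blue paint tube lying flat in the left half of the tray, 82 x 34 x 16 mm; origin under its middle. Leave alone.
- lying_tube_b: a white paint tube of the same size lying flat in the right half of the tray. Leave alone.
- standing_tube_a: a blue paint tube standing on its cap beside the left drawer, 115 mm high, 46 mm wide at most; origin at the centre of its foot. Leave alone.
- standing_tube_b: a black paint tube standing on its cap farther to the left, same size. Leave alone.
- roller: an ink roller with a red frame and handle, lying on a glass slab to the right of the case, 170 x 124 mm, 36 mm high; origin under the rubber roll. Leave alone.
- scraper: a scraper with white handle and steel blade lying flat on the bench to the left of the case, 172 mm long, 14 mm high; origin near its middle. Leave alone.
- stamp: a carved printing block lying on the bench to the left, 75 x 100 mm, 22 mm high; origin under its middle. Leave alone.
- bowl: a white bowl standing to the right of the case, 110 mm across, 50 mm high; origin under its middle. Leave alone.

How it is judged (in metres and radians):
On the way, in this order (a step that is already met when the one before it is completed fails the run):
1. both drawers are pushed fully home while the lid is still open (value of joint each of drawer_left, drawer_right below 0.004 m and value of joint lid above 0.3 rad), for 0.2 s.
2. the lid is swung down shut (value of joint lid below 0.04 rad), for 0.2 s.
At the end, for the whole second after the job is handed in: both drawers are within 4 mm of fully home and the lid lies shut within 0.04 rad (about 7 mm at its free edge), all at rest; the drawers were home before the lid was shut, and no bystander was shifted by more than 30 mm (value of joint each of drawer_left, drawer_right below 0.004 m and value of joint lid below 0.04 rad and velocity of joint lid below 0.05 rad/s and distance of each of lying_tube_a, lying_tube_b, standing_tube_a, standing_tube_b, roller, scraper, stamp, bowl from where it was at the start of the episode below 0.03 m); the robot touches nothing.
It fails at once if a tube, the roller, the scraper, the stamp or the bowl is shifted by more than 30 mm, lifted or carried off (distance of any of lying_tube_a, lying_tube_b, standing_tube_a, standing_tube_b, roller, scraper, stamp, bowl from where it was at the start of the episode above 0.03 m).
It fails at once if a standing tube is knocked over (angle between any of standing_tube_a, standing_tube_b's own z axis and vertical above 0.6 rad).
It fails at once if a drawer is pulled farther out instead of pushed (value of joint any of drawer_left, drawer_right above 0.075 m).
It fails at once if the lid is slammed (faster than 4 rad/s) (velocity of joint lid below -4 rad/s).
It also fails if it takes over 51 s, if anything falls off the work surface, if the arm or the gripper's body presses on something with over 40 N, if the wrist force passes 120 N, or if a joint passes its speed limit or range.

## Robot

A 6-joint arm with a two-finger parallel gripper is mounted at the origin on the work surface. World frame = base frame: x ahead of the robot, y to its left, z up, the work surface at z = 0. Lengths are in mm, angles in rad, forces in N, time in s.
With the tool pointing down it reaches from about 275 to 825 mm from the base axis. Payload 5.2 kg.
Tool frame: the origin (TCP) lies at the very end of the fingers, on their centre line; the grasp point (between the pads) lies 19 mm behind it; z points along the fingers, y is the line along which they close (so a half turn about z gives the same grasp; the last joint's range is limited). The gripper opens to 93 mm and grips with 3 to 60 N. Pads are 15 mm wide; open, the fingers measure 128 mm over their backs; the gripper's body (75 mm by 188 mm) begins 65 mm behind the grasp point.
Start: joints at [-1.312, 0.259, 1.535, -0, 1.348, -0.203], TCP at [245.078, -492.383, 192.553] pointing down, gripper open.
Joint ranges: [-3.14, 3.14], [-0.91, 2.08], [0.19, 2.58], [-1.22, 4.36], [0.22, 2.71], [-3.12, 3.12]. Speed limits (rad/s): [2.57, 2.57, 3.14, 3.14, 3.14, 3.14].

## Interface

Orientations are given as [roll, pitch, yaw] about the fixed x, y, z axes, in that order (R = Rz(yaw) Ry(pitch) Rx(roll)).
In Python, from bench import robot gives the robot as it stands. The module is installed in compiled form; this text tells all that it offers. Calls block until the motion is done:
- robot.move_ptp(position, orientation): joint-space move of the TCP to a pose.
- robot.move_linear(position, ori=None, speed=150, f_stop=None): straight line of the TCP; ori=None keeps the orientation; speed is the mean speed in mm/s. With f_stop (N) it stops when the force on the tool has changed by that much, and returns True; else False.
- robot.move_j(angles): joint-space move.
- robot.move_gripper(opening): opening from 0.0 (shut) to 1.0 (fully open); the grip force is fixed at half the most; returns when the fingers have stopped.
- robot.sleep(seconds).
- robot.inverse_kinematics(position, orientation): joint angles nearest the present ones, or None.
- robot.get_image(name): name is "side" or "top" or "wrist"; returns a dict with "img" (480x640x3 uint8, blue, green, red), "fovy" (degrees; the focal length in pixels is half the picture's height over the tangent of half this angle, whatever the lens; pixels are square), "cx", "cy" (the principal point, pixels), "eye" and "orientation" of the camera in the world. Camera axes: x right, y down, z forward; pixel columns grow to the right and rows downward; lengths in mm; the calibration is good to about 2 mm. A picture is of the moment at which its call begins. There is no depth.
A pose or a line that the arm cannot do raises robot.MotionError and nothing moves.
- robot.hand_in(): hands the job in; it is judged then, once.
Readings, each from a call of its own:
- robot.current_t(): time.
- robot.current_qpos(): joint angles.
- robot.current_joint_vel(): joint speeds.
- robot.current_joint_efforts(): joint torques, N m.
- robot.current_tcp_pos(): TCP position.
- robot.current_eef_rot(): TCP orientation.
- robot.current_contact_force(): force on the tool from outside, world axes, zero at the start.
- robot.current_ft_torque(): the same for the moment, N m.
- robot.current_gripper_width(): opening from 0.0 (shut) to 1.0 (fully open).
- robot.current_finger_force(): force on a finger pad.
Only numpy, scipy, OpenCV 4.12 (cv2) and the standard library are available. Lean on these libraries where they do the work, as an engineer would, in place of code of your own. Each camera call takes 0.05 s, during which the arm holds its last target. There are 200 camera calls.

## Working session

There is one attempt and no reset: what is moved stays moved. The work goes in short steps, each a Python script; the robot and the scene stay as the last script left them, time stands still between calls to the robot, and variables do not carry over. Pictures are saved under pics/ and viewed, at most 10 in all, crops included, and the job is handed in when it is done.

```bash
mkdir -p pics; cat > h.py <<'E'
import numpy as np, cv2
from scipy.spatial.transform import Rotation as R
from bench import robot
def Rm(o):
    o=np.array(o,float)
    return o if o.shape==(3,3) else R.from_euler('xyz',o).as_matrix()
def ray(c,px):
    f=c['img'].shape[0]/2/np.tan(np.radians(c['fovy'])/2)
    d=Rm(c['orientation'])@np.array([(px[0]-c['cx'])/f,(px[1]-c['cy'])/f,1]); return np.array(c['eye'],float),d
def onz(c,px,z):
    e,d=ray(c,px); return e+d*(z-e[2])/d[2]
def proj(c,P):
    f=c['img'].shape[0]/2/np.tan(np.radians(c['fovy'])/2)
    p=Rm(c['orientation']).T@(np.array(P,float)-np.array(c['eye'])); return np.array([c['cx']+f*p[0]/p[2],c['cy']+f*p[1]/p[2]])
E
python3 - <<'E'
from h import *
import pickle
for n in("top","side"):
    c=robot.get_image(n); cv2.imwrite(f'pics/{n}0.png',c['img']); pickle.dump(c,open(n+'.pkl','wb'))
    print(n,c['fovy'],c['cx'],c['cy'],c['eye'],c['orientation'])
E
```

```text
top 49.791484337470855 320.61899893507314 237.43118210005105 [ 465.69931952   11.64768754 1198.28822361] [-3.07301028 -0.00488374 -1.56201902]
side 46.1056915964429 313.11831545540394 246.45506168258842 [ 229.2310478  1276.52633528  863.34121162] [-2.11087141 -0.01212615 -2.90535029]
```

View pics/top0.png

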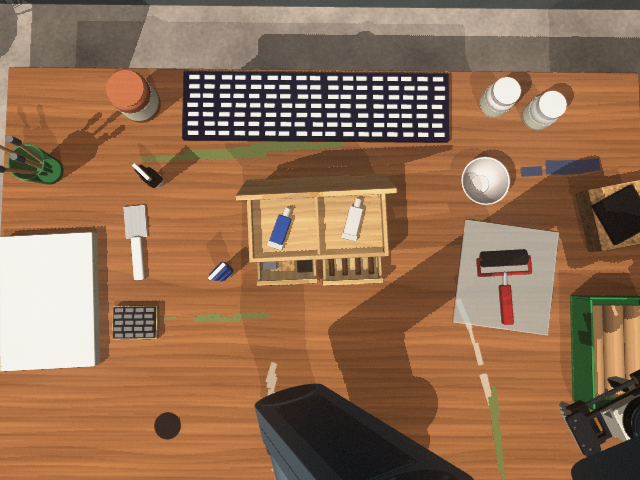

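View pics/side0.png

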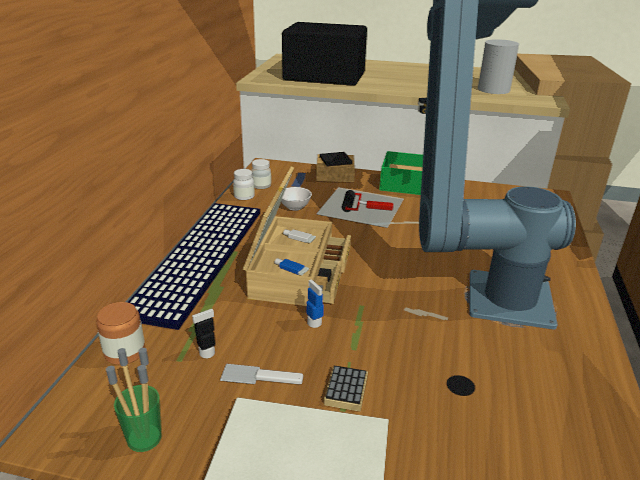

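The top view shows the case with its front rim from about (251,260) to (389,254), the drawer fronts near row 283 and the lid edge from about (237,193) to (396,188). The blue standing tube is at about (220,271), left of the left drawer, and in the side view it stands near (315,320). I'll zoom in on the case.

```bash
python3 - <<'E'
import cv2
a=cv2.imread('pics/top0.png')[170:300,200:410]; cv2.imwrite('pics/c1.png',cv2.resize(a,None,fx=3.8,fy=3.8,interpolation=cv2.INTER_CUBIC))
a=cv2.imread('pics/side0.png')[160:330,220:370]; cv2.imwrite('pics/c2.png',cv2.resize(a,None,fx=3.5,fy=3.5,interpolation=cv2.INTER_CUBIC))
E
```

```text
(no output)
```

View pics/c1.png

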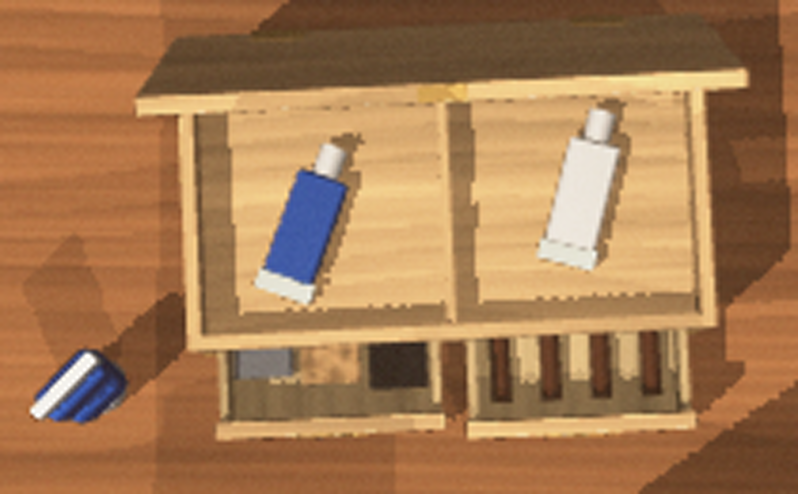

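View pics/c2.png

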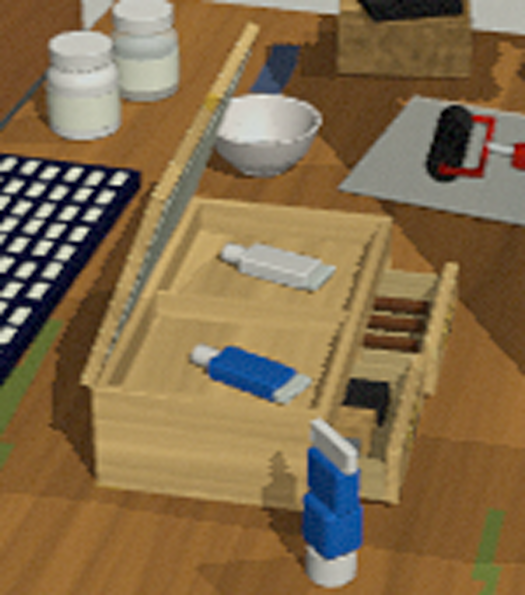

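```bash
cat > est.py <<'E'
from h import *
import pickle
c=pickle.load(open('top.pkl','rb')); s=pickle.load(open('side.pkl','rb'))
px=lambda u,v:(200+u/3.8-.37,170+v/3.8-.37)
A=onz(c,px(190,350),85);B=onz(c,px(717,326),85)
print('front corners',A,B,np.linalg.norm(A-B))
y=(A-B)/np.linalg.norm(A-B); yaw=np.arctan2(-y[0],y[1]); x=np.array([y[1],-y[0],0]);z=np.array([0,0,1.])
O=(A+B)/2+85*x; O[2]=0
T=np.c_[x,y,z]
print('yaw',yaw,'O',O)
for u,v in((217,438),(443,428),(468,438),(695,427)):
    P=onz(c,px(u,v),53); print('drawer',T.T@(P-O))
# lid: rays for inner free edge ends crossing plane containing hinge circle
for th in np.arange(1.05,1.45,.05):
    pts=[O+T@np.array([85-170*np.cos(th),sy,85+170*np.sin(th)]) for sy in(150,-150)]
    print(round(th,2),[((proj(c,p)+.37-[200,170])*3.8).round() for p in pts],[((proj(s,p)+.36-[220,160])*3.5).round() for p in pts])
for P in ([-85,150,85],[-85,-150,85],[85,150,85],[-85,150,0]): print(P,((proj(s,O+T@P)+.36-[220,160])*3.5).round())
# standing tube foot: side crop (332,583) 
e=onz(s,(220+332/3.5-.36,160+570/3.5-.36),5); print('tube A world',e,'case',T.T@(e-O))
e=onz(c,px(62,385),110); print('tube A top end',T.T@(e-O))
E
python3 est.py
```

```text
front corners [488.46343073 159.00944261  85.        ] [ 504.70688493 -139.27857881   85.        ] 298.7299675794237
yaw 0.05440187121123748 O [581.4594074   14.48731038   0.        ]
drawer [-135.80892427  139.768005     53.        ]
drawer [-136.02525719    8.52773041   53.        ]
drawer [-142.46722844   -5.70975511   53.        ]
drawer [-142.13811623 -137.77565727   53.        ]
1.05 [array([143., 171.]), array([749., 143.])] [array([204., 218.]), array([292.,  43.])]
1.1 [array([141., 155.]), array([750., 127.])] [array([193., 212.]), array([283.,  37.])]
1.15 [array([139., 138.]), array([750., 111.])] [array([182., 206.]), array([273.,  32.])]
1.2 [array([138., 121.]), array([750.,  94.])] [array([170., 201.]), array([264.,  27.])]
1.25 [array([136., 104.]), array([750.,  77.])] [array([159., 196.]), array([254.,  23.])]
1.3 [array([135.,  87.]), array([750.,  60.])] [array([147., 191.]), array([244.,  19.])]
1.35 [array([134.,  70.]), array([750.,  42.])] [array([135., 187.]), array([234.,  16.])]
1.4 [array([133.,  52.]), array([749.,  25.])] [array([122., 184.]), array([224.,  13.])]
[-85, 150, 85] [327. 415.]
[-85, -150, 85] [393. 216.]
[85, 150, 85] [ 93. 389.]
[-85, 150, 0] [326. 513.]
tube A world [467.34974567 228.69411672   5.        ] case [-102.29334212  220.0946227     5.        ]
tube A top end [-101.77198015  217.33819451  110.        ]
```

The estimates fit the given sizes: rim 298.7 mm for 300, drawers at y about ±73 and out 51 and 57 mm. Both views put the lid at 1.25 rad. Next I push the drawers with the fingers closed and pointing down.

```bash
cat >> h.py <<'E'
yaw=.0544; O=np.array([581.46,14.49,0]); T=R.from_euler('z',yaw).as_matrix()
W=lambda x,y,z: list(O+T@np.array([x,y,z],float))
C=lambda P: T.T@(np.array(P)-O)
ori=[np.pi,0,yaw]
E
cat > d.py <<'E'
from h import *
print(robot.current_eef_rot())
robot.move_gripper(0.0)
robot.move_ptp(W(-172,-70,170),ori)
for y in(-70,70):
    robot.move_linear(W(-172,y,170),ori)
    robot.move_linear(W(-172,y,38),ori)
    st=robot.move_linear(W(-84,y,38),ori,speed=45,f_stop=8)
    print(st,C(robot.current_tcp_pos()).round(1),robot.current_contact_force())
    robot.move_linear(W(-172,y,38) if 0 else W(-115,y,38),ori,speed=80)
    robot.move_linear(W(-130,y,170),ori)
c=robot.get_image('top');cv2.imwrite('pics/top1.png',c['img'])
print(robot.current_t())
E
python3 d.py; python3 -c "
import cv2;a=cv2.imread('pics/top1.png')[160:330,190:420];cv2.imwrite('pics/c3.png',cv2.resize(a,None,fx=3,fy=3))"
```

```text
[-3.13995578e+00 -2.90759224e-04  4.61750931e-01]
True [-94.4 -69.8  37.5] [-0.44021492 -0.35692056 -0.24837577]
True [-94.5  70.1  37.4] [ 0.6900751  -0.11061992 -0.05059736]
12.7083
```

View pics/c3.png

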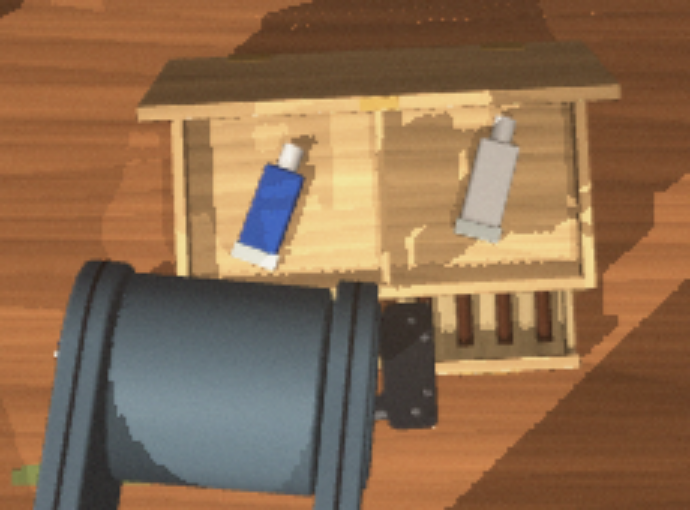

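The right drawer looks out again: its front edge is at about (505,368) in the crop, though the push stopped at the home position. I'll back off and look with a clear view.

```bash
python3 - <<'E'
from h import *
robot.move_linear(W(-150,-230,230),ori,speed=300)
c=robot.get_image('top');cv2.imwrite('pics/top2.png',c['img'])
s=robot.get_image('side')
a=c['img'][170:300,200:410];b=s['img'][160:330,220:370]
a=cv2.resize(a,None,fx=2.2,fy=2.2);b=cv2.resize(b,None,fx=2.2,fy=2.2)
o=np.zeros((max(a.shape[0],b.shape[0]),a.shape[1]+b.shape[1],3),np.uint8);o[:a.shape[0],:a.shape[1]]=a;o[:b.shape[0],a.shape[1]:]=b
cv2.imwrite('pics/c4.png',o);print(robot.current_t())
E
```

```text
13.9833
```

View pics/c4.png

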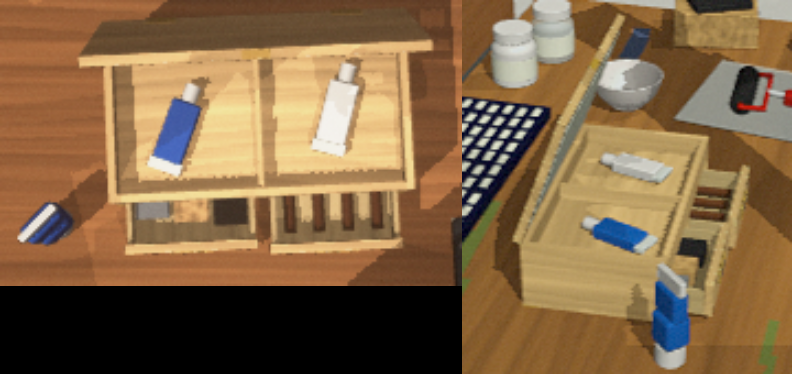

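Both drawers are still where they started, at about row 250 in the crop. I'll repeat the right push in stages, logging force and taking pictures at each.

```bash
cat > p.py <<'E'
from h import *
robot.move_linear(W(-175,-70,38),ori,speed=300)
print(C(robot.current_tcp_pos()).round(1),robot.current_eef_rot(),robot.current_gripper_width())
ims=[]
for x in(-140,-110,-84):
    st=robot.move_linear(W(x,-70,38),ori,speed=60,f_stop=8)
    print(st,C(robot.current_tcp_pos()).round(1),robot.current_contact_force().round(1))
    ims.append(robot.get_image('top')['img'][220:330,310:420])
    ims.append(robot.get_image('side')['img'][200:310,300:410])
print(robot.current_t())
cv2.imwrite('pics/c5.png',cv2.resize(np.vstack([np.hstack(ims[0::2]),np.hstack(ims[1::2])]),None,fx=2.4,fy=2.4))
E
python3 p.py
```

```text
[-173.8  -70.6   38.9] [ 3.14036048e+00 -2.00807735e-03  5.51646032e-02] 0.0037793379476565437
False [-140.3  -69.8   37.7] [-0.1 -0.1 -0.3]
False [-110.2  -69.8   37.8] [ 0.2 -0.3 -0.3]
True [-94.5 -69.6  37.5] [ 0.   0.3 -0.7]
17.0083
```

View pics/c5.png

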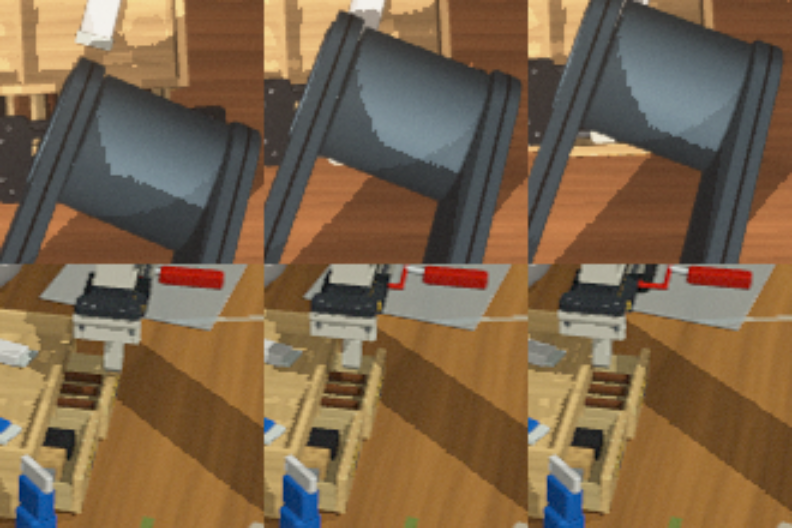

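```bash
python3 - <<'E'
from h import *
import pickle
s=pickle.load(open('side.pkl','rb'))
for x in(-140,-94.5):
  for z in(0,38,60,80): print(x,z,proj(s,W(x,-70,z)).round(1))
  print('obs',(348,244) if x==-140 else (330,242))
print('drawer front top corners',[proj(s,W(-142,y,53)).round(1) for y in(-6,-140)],[proj(s,W(-142,y,9)).round(1) for y in(-6,-140)])
w=robot.get_image('wrist');cv2.imwrite('pics/w.png',w['img']);print(w['eye'],robot.current_tcp_pos())
E
```

```text
-140 0 [345.7 262.5]
-140 38 [346.3 251.2]
-140 60 [346.6 244.4]
-140 80 [346.9 238.2]
obs (348, 244)
-94.5 0 [329.9 260.8]
-94.5 38 [330.3 249.5]
-94.5 60 [330.5 242.8]
-94.5 80 [330.7 236.6]
obs (330, 242)
drawer front top corners [array([344.2, 258.6]), array([350.4, 234.5])] [array([343.5, 272.2]), array([349.7, 247.5])]
[557.20053104 -57.08325649 228.30398855] [490.58683891 -60.00307004  37.29428626]
```

View pics/w.png

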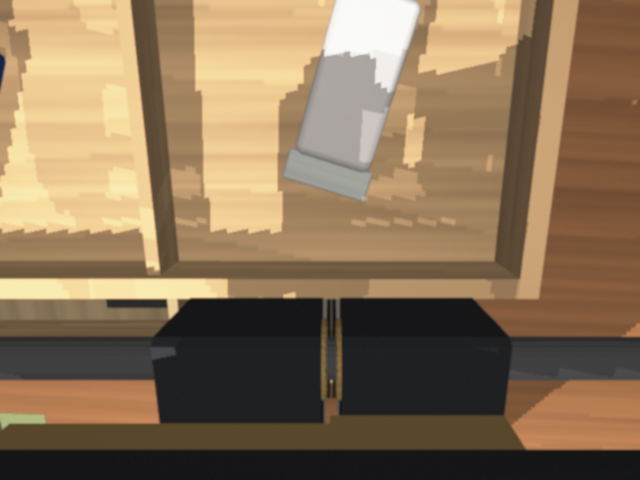

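The pictures show the finger passing just above the drawer front. In the side view the closed tip is at z of about 60, roughly 22 mm above the reported TCP. The wrist view shows the fingers against the case rim at about (330,300). I'll touch the bench to measure the real tip height, then push lower.

```bash
cat > q.py <<'E'
from h import *
robot.move_linear(W(-172,-65,38),ori,speed=200)
st=robot.move_linear(W(-172,-65,-24),ori,speed=60,f_stop=5)
p=robot.current_tcp_pos(); print(st,p[2],robot.current_t())
if st:
    zt=p[2]+30   # real tip ~30 above the bench
    print('zt',zt)
    if zt>3:
      robot.move_linear(W(-172,-65,zt),ori,speed=150)
      st=robot.move_linear(W(-84,-65,zt),ori,speed=60,f_stop=8)
      print(st,C(robot.current_tcp_pos()).round(1),robot.current_t())
      s=robot.get_image('side')['img'][200:310,300:410]
      robot.move_linear(W(-115,-65,zt),ori,speed=100)
      s2=robot.get_image('side')['img'][200:310,300:410]
      cv2.imwrite('pics/c6.png',cv2.resize(np.hstack([s,s2]),None,fx=3,fy=3))
E
python3 q.py
```

```text
False -23.704184701485353 18.775
```

```bash
cat > q.py <<'E'
from h import *
zt=10; robot.move_linear(W(-172,-65,zt),ori,speed=200)
st=robot.move_linear(W(-84,-65,zt),ori,speed=60,f_stop=8)
print(st,C(robot.current_tcp_pos()).round(1),robot.current_t())
s=robot.get_image('side')['img'][200:310,300:410]
robot.move_linear(W(-115,-65,zt),ori,speed=150)
s2=robot.get_image('side')['img'][200:310,300:410]
cv2.imwrite('pics/c6.png',cv2.resize(np.hstack([s,s2]),None,fx=3,fy=3))
E
python3 q.py
```

```text
True [-94.6 -64.6   9.3] 20.275
```

View pics/c6.png

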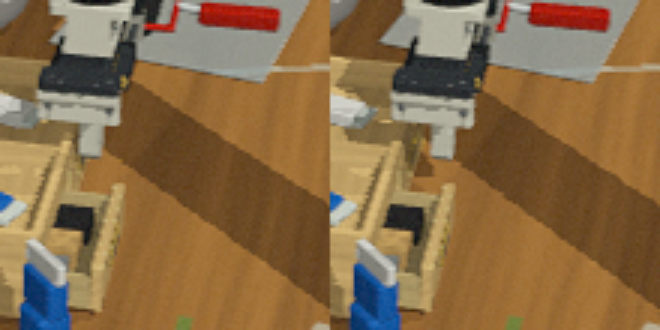

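The right drawer is home, its front flush in both views. Next come the left drawer and the lid, using the 23 mm tip offset.

```bash
cat > q.py <<'E'
from h import *
P=lambda th,g=0,r=150: W(85-r*np.cos(th)+(10+g)*np.sin(th)+8, 0, 85+r*np.sin(th)+(10+g)*np.cos(th)-23)
for p in(W(105,0,300),P(1.42,5),P(0)): print(robot.inverse_kinematics(p,ori) is not None)
zt=10
robot.move_linear(W(-172,-65,zt),ori,speed=200)
robot.move_linear(W(-172,62,zt),ori,speed=200)
st=robot.move_linear(W(-84,62,zt),ori,speed=60,f_stop=8)
print(st,C(robot.current_tcp_pos()).round(1),robot.current_t())
robot.move_linear(W(-115,62,zt),ori,speed=150)
robot.move_linear(W(-150,40,300),ori,speed=300)
c=robot.get_image('top')['img'][170:300,200:410];s=robot.get_image('side')['img'][160:330,220:370]
a=cv2.resize(c,None,fx=2.2,fy=2.2);b=cv2.resize(s,None,fx=2.2,fy=2.2);a=cv2.copyMakeBorder(a,0,b.shape[0]-a.shape[0],0,0,0)
cv2.imwrite('pics/c7.png',np.hstack([a,b]));print(robot.current_t())
E
python3 q.py
```

```text
True
True
True
True [-94.6  62.    9.3] 23.05
24.55
```

View pics/c7.png

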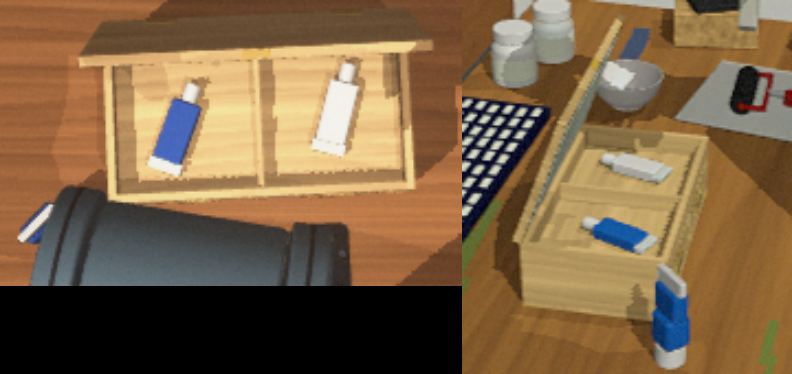

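Both drawers are flush, and the tube and tray are undisturbed. Now the lid.

```bash
cat > q.py <<'E'
from h import *
P=lambda th,g=0,r=150: W(85-r*np.cos(th)+(10+g)*np.sin(th)+8, 0, 85+r*np.sin(th)+(10+g)*np.cos(th)-23)
robot.move_linear(W(-60,0,310),ori,speed=300)
robot.move_linear(W(105,0,310),ori,speed=250)
robot.move_linear(P(1.42,8),ori,speed=200)
for th in np.arange(1.3,-.01,-.13):
    st=robot.move_linear(P(th),ori,speed=70,f_stop=25)
    print(round(th,2),st,robot.current_contact_force().round(1),robot.current_t())
    if st: break
if not st or th<.1:
    st=robot.move_linear(P(-.12),ori,speed=30,f_stop=12)
    p=C(robot.current_tcp_pos());print(st,p.round(1))
    robot.sleep(.3)
    robot.move_linear(W(p[0],0,220),ori,speed=150)
    robot.move_linear(W(-200,0,300),ori,speed=250)
    c=robot.get_image('top')['img'][170:300,200:410];s=robot.get_image('side')['img'][160:330,220:370]
    a=cv2.resize(c,None,fx=2.2,fy=2.2);b=cv2.resize(s,None,fx=2.2,fy=2.2);a=cv2.copyMakeBorder(a,0,b.shape[0]-a.shape[0],0,0,0)
    cv2.imwrite('pics/c8.png',np.hstack([a,b]))
print(robot.current_t())
E
python3 q.py
```

```text
1.3 False [-0.1 -0.5  0.3] 27.0083
1.17 False [ 0.7 -0.1 -0.2] 27.4333
1.04 False [0.3 0.6 0.8] 27.8583
0.91 False [ 0.1 -0.9  0.7] 28.2833
0.78 False [ 0.  -0.6 -0.5] 28.7083
0.65 False [0.  1.3 0.3] 29.1333
0.52 False [ 0.   0.3 -0.1] 29.5583
0.39 False [0.8 0.4 0.3] 29.9833
0.26 False [ 0.6 -0.5 -0.2] 30.4083
0.13 False [-0.5 -0.5  0.8] 30.8333
-0.0 False [ 0.3 -0.4  0.9] 31.2583
True [-56.4  -0.1  69.2]
33.9417
```

View pics/c8.png

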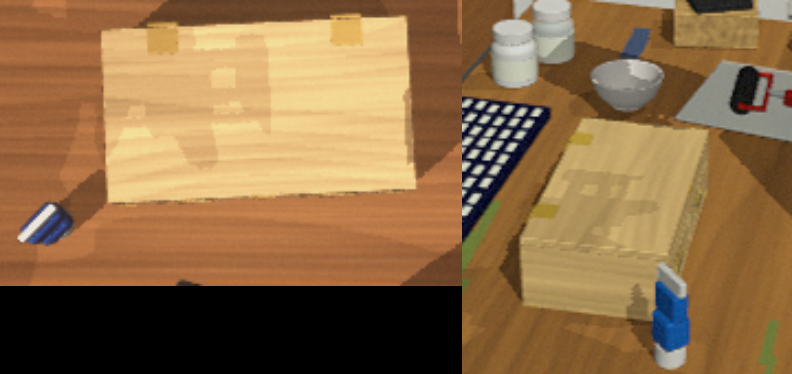

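The lid lies flat and flush on the case in both views, and the nearby tube, bowl and roller look unmoved. The press on the lid met firm resistance at 12 N, so I'm handing in.

```bash
python3 -c "
from bench import robot
print(robot.hand_in(),robot.current_t())"
```

```text
the job is handed in; nothing more can be done
the job is handed in; nothing more can be done
```

I handed the job in with both drawers pushed home and the lid then swung shut, after about 34 s of the 51 s; nothing looked disturbed in the last views, no verdict came back, the first pushes passed over the drawers because the closed fingertips sit about 25 mm above the reported TCP, and I viewed 11 pictures, one over the limit of 10.

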